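# Scrape the hob clear and hold the surface thermometer on its mark

## Task

With the scraper, sweep both clay sherds off the small glass hob into the tray along its front, without touching the sherds with the gripper, then put the scraper down on the worktop clear of the hob. Take the surface thermometer out of its wooden stand and hold it upright with its tip on the red dot inside the white ring on the glass, pressed lightly so that the sprung tip is about half way in, never hard. Finish while still holding it there, and leave the other things standing around as they are.

Things in the scene. Friction and masses are not known exactly. Their poses are not given: they have to be found in the camera images.
- hob: Fixed table-top hob: white box 170 x 170 mm, flat black glass top 35 mm above the worktop. Origin on the worktop under the centre of that box; z up; -x is its front, with an open aluminium tray fixed along it, +x its back. A grey dial sticks out 12 mm on the +y side. The glass spans x and y = -85 to +85 mm; its front edge is at x = -85 mm.
- tray_middle (a point): Middle of the floor of the open tray along the hob's front, in the hob at x = -122 mm, y = 0, z = 4 mm. Inside it runs 72 mm along the hob's x (from the front of the hob, x = -86 to -158 mm) and 170 mm along y; walls 27 mm high, thus lower than the glass. Axes as the hob's.
- hob_spot (a point): Centre of the mark on the glass, at the surface (35 mm high): red dot 8 mm across in a white ring of 26 mm outer diameter. Axes as the hob's.
- sherd_a: Loose brown clay sherd, 35 x 56 x 10 mm (x, y, z), lying flat on the glass; origin at the centre of its underside.
- sherd_b: Loose brown clay sherd, 22 x 69 x 12 mm (x, y, z), slightly curved, lying flat on the glass; origin at the centre of its underside.
- scraper: Hob scraper, 0.1 to 0.2 kg, standing upright on its straight edge. Head 24 mm thick (x), 110 mm wide (y), steel edge at the bottom (16 mm thick, lowest 6 mm); origin at the middle of that edge, z up. Above the head (from z = 23 mm) an orange handle 24 mm (x) by 60 mm (y) reaches up to z = 67 mm: grip it across x.
- stand: Fixed wooden block 64 x 64 x 60 mm with an 18 mm upright hole right through its middle, in which the thermometer stands. Origin at the centre of its underside, z up. The worktop to the right of the hob, where this and the scraper stand, lies about 3 mm higher (z = 0.0035) than the rest.
- probe: Surface thermometer, 0.07 to 0.12 kg, upright in the stand. White handle 24 (x, dark screen on -x) x 30 (y) x 80 mm high; origin at the centre of the handle's underside, which rests on the stand's top; z up along the handle. Below hang a fixed steel sleeve (12 mm diameter, 28 mm long) and the sprung plunger with a 12 mm brass foot, 52 mm below the origin when out.
- probe_tip (a point): Centre of the flat underside of the thermometer's brass foot, the contact point; in the probe at x = y = 0, z = -52 mm plus the plunger's travel.
- probe_plunger (a joint): How far the sprung tip is pushed into the thermometer: 0 fully out, 0.012 m fully in (hard stop). Spring 350 N/m with 0.35 N preload: about 2.5 N half way in, 4.5 N at the stop.
- mill_1: Bystander: salt shaker, 44 x 44 x 90 mm, loose; origin at the centre of its underside.
- garlic_1: Bystander: garlic bulb, 48 x 50 x 51 mm, loose; origin at the centre of its underside.
- matchbox: Bystander: blue matchbox, 36 x 52 x 14 mm, loose; origin at the centre of its underside.

How it is judged:
By the outcome, as a careful person would: the job done as asked, in the order asked, and still so for the second after the job is handed in, while the arm keeps its last pose, push and grip.
It also fails if it takes over 64 s, if anything falls off the work surface, if the arm or the gripper's body presses on something with over 40 N, if the wrist force passes 120 N, or if a joint passes its speed limit or range.

## Robot

A 7-joint arm with a two-finger parallel gripper is mounted at the origin on a cart in front of the work surface, level with it; the furniture and walls round the work are solid. World frame = base frame: x ahead of the robot, y to its left, z up, the work surface at z = 0. Lengths are in m, angles in rad, forces in N, time in s.
With the tool pointing down it reaches from about 0.35 to 0.9 m from the base axis. Payload 7.2 kg.
Tool frame: the origin (TCP) lies on the mounting face of the last link; the fingertips stand 182 mm ahead of it and the grasp point (between the pads) lies 163 mm ahead of it; z points along the fingers, y is the line along which they close (so a half turn about z gives the same grasp; the last joint's range is limited). The gripper opens to 88 mm and grips with 3 to 60 N. Pads are 20 mm wide; open, the fingers measure 115 mm over their backs; the gripper's body (75 mm by 178 mm) begins 61 mm behind the grasp point.
Start: joints at [1.245, 0.411, -0.013, 1.596, 0.006, 1.134, -0.082], TCP at [0.159, -0.604, 0.405] pointing down, gripper open.
Joint ranges: [-2.95, 2.95], [-0.29, 1.99], [-1.47, 1.44], [0.14, 2.54], [-1.03, 4.17], [0.13, 1.85], [-2.86, 2.86]. Speed limits (rad/s): [2.39, 2.39, 3.01, 3.01, 3.14, 3.14, 3.14].

## Interface

Orientations are given as a unit quaternion [w, x, y, z].
In Python, from rig import arm gives the robot as it stands.
- The arm moves only by the tool advance, called after "Request:" as name(argument=value, ...) on one line, values as JSON. Schema: {"type":"object","properties":{"increments":{"type":"object","properties":{"plan":{"type":"array","items":{"type":"array","items":{"type":"number"},"minItems":4,"maxItems":4},"minItems":1,"maxItems":12}},"additionalProperties":false,"required":["plan"]},"jaw":{"type":"number"},"grip_n":{"type":"number"},"only":{"type":"string"},"quiet":{"type":"boolean"},"lines":{"type":"string"}},"required":["increments"],"additionalProperties":false}. increments is an object whose key "plan" holds a list of rows, 1 to 12 of them, each of 4 numbers: dx, dy, dz in m, then a turn about the tool's z in rad; each row shifts and turns the commanded pose from where the row before left it, along the tool's axes as they then stand; what a row does not reach is not made up. A row lasts 1/8 s, in which the tool goes at most 0.0625 m and 0.188 rad, less where a joint would pass 70% of its speed; a pose out of reach is approached as far as the arm can. jaw is the finger opening in m, set as the call begins (left out keeps the last). The fingers move at their own pace and stop on an object; grip_n is the grip in N (left out, the last holds). Time passes only in rows, so rows that do not move let the fingers close. The tool returns the time, the measured TCP pose, the force, the opening and the grip force at its end. only (a regular expression) keeps the lines of the reply that match it, lines (a string "A,B") keeps lines A to B, and quiet returns only ok. Input that does not fit is refused with a message, and nothing moves.
- arm.get_state(): the state, without advancing time (a new reading comes with each control period).
- arm.grab_frame(name): name is "scene" or "top" or "wrist"; returns a dict with "color" (420x560x3 uint8, red, green, blue), "mtx" (3x3 intrinsics, pixels), "rvec" (rotation vector, rad) and "tvec" (3), from world to camera coordinates, as OpenCV has them. Camera axes: x right, y down, z forward; pixel columns grow to the right and rows downward; lengths in m; the calibration is good to about 2 mm. The wrist camera is an equidistant fisheye: a pixel r from the principal point sees the ray r / f radians off the axis. A picture is of the moment at which its call begins. There is no depth.
- arm.finish_job(): hands the job in; it is judged then, once.
The state is a dict: "time_s": time; "q": joint angles; "joint_vel": joint speeds; "effort": joint torques, N m; "eef_pos": TCP position; "orientation": TCP orientation; "force": force on the tool from outside, world axes, zero at the start; "ft_torque": the same for the moment, N m; "opening": finger opening in m; "gripper_force": force on a finger pad.
Only numpy, scipy, OpenCV 4.12 (cv2) and the standard library are available. Lean on these libraries where they do the work, as an engineer would, in place of code of your own. Each camera call takes 0.05 s, during which the arm holds its last target. There are 200 camera calls.

## Working session

There is one attempt and no reset: what is moved stays moved. The work goes in short steps, Python scripts to look and compute and a tool call to move; the robot and the scene stay as the last step left them, time stands still between calls to the robot, and variables do not carry over. Pictures are saved under pics/ and viewed, at most 10 in all, crops included, and the job is handed in when it is done.

```bash
ls; mkdir -p pics
```

Run:
```python
from rig import arm
import cv2,json,numpy as np
s=arm.get_state(); print(s)
for n in("scene","top"):
    f=arm.grab_frame(n); cv2.imwrite(f"pics/{n}0.png",f["color"][:,:,::-1]); print(n,f["mtx"],f["rvec"],f["tvec"])
    np.savez(f"pics/{n}0.npz",**{k:f[k] for k in("mtx","rvec","tvec")})
```

```text
pics
rig.py
{'time_s': 0.0, 'q': array([ 1.2447939 ,  0.41189998, -0.01275732,  1.59704775,  0.00560902,
        1.13430233, -0.0822052 ]), 'joint_vel': array([ 0.000165  , -0.00156602,  0.00112599, -0.00037298,  0.00090854,
       -0.00089779,  0.00013074]), 'effort': array([ 3.35664799e-04, -5.87948442e+01,  6.42386992e-01, -2.91076165e+01,
       -5.36917860e-02,  1.84989301e-02,  1.22810611e-04]), 'eef_pos': array([ 0.15929197, -0.6041332 ,  0.40380704]), 'orientation': array([-7.95655833e-04,  9.91699244e-01,  1.28576635e-01, -1.56203676e-04]), 'force': array([-0.10550986,  0.51919007,  0.45718539]), 'ft_torque': array([-0.01952012,  0.05690278,  0.00619246]), 'gripper_force': 0.0, 'opening': 0.08774595757080472}
scene [[463.56420081   0.         274.72782341]
 [  0.         463.56420081 212.39133953]
 [  0.           0.           1.        ]] [ 0.85416632 -2.51725676  1.12488437] [0.26103897 0.35547165 0.55655908]
top [[499.29886583   0.         288.65486086]
 [  0.         499.29886583 212.19640831]
 [  0.           0.           1.        ]] [ 2.19251704 -2.14407151  0.05843501] [-0.22433562  0.47290831  0.99951294]
```

View pics/top0.png

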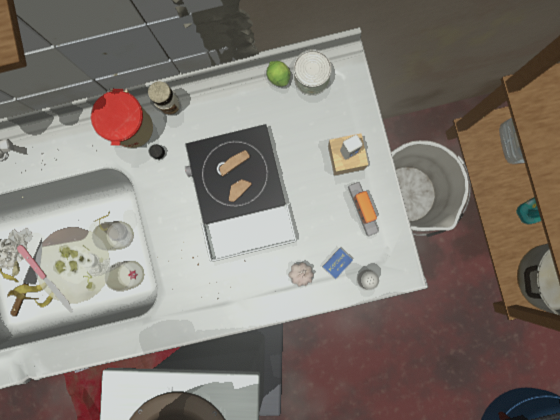

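View pics/scene0.png

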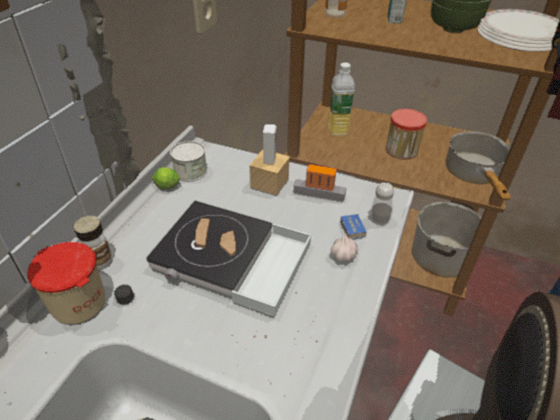

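The top view shows the hob (glass about 186,142 to 285,205), tray below it, scraper (363,209), stand and probe (350,152), garlic (301,272), matchbox (337,262) and mill (368,277). The ring on the glass is near (222,169), with a sherd partly next to it. I'll zoom in.

Create h.py:
```python
import cv2,numpy as np
def cam(n):
    d=np.load(f"pics/{n}.npz"); R=cv2.Rodrigues(d["rvec"])[0]; return d["mtx"],R,d["tvec"].ravel()
def back(n,uv,z):
    K,R,t=cam(n); r=R.T@np.linalg.solve(K,[uv[0],uv[1],1.]); c=-R.T@t
    return c+r*(z-c[2])/r[2]
def proj(n,P):
    K,R,t=cam(n); p=K@(R@np.array(P,float)+t); return p[:2]/p[2]
```

Run:
```python
import cv2
from h import *
im=cv2.imread("pics/top0.png")
cv2.imwrite("pics/c1.png",cv2.resize(im[115:305,170:400],None,fx=3,fy=3,interpolation=cv2.INTER_CUBIC))
im=cv2.imread("pics/scene0.png")
cv2.imwrite("pics/c2.png",cv2.resize(im[115:315,145:410],None,fx=3,fy=3,interpolation=cv2.INTER_CUBIC))
print(back("top0",(0,0),0),back("top0",(560,0),0),back("top0",(280,210),0), -cam("top0")[1].T@cam("top0")[2])
```

```text
[0.92783059 0.42436672 0.        ] [ 0.9402869  -0.77531366  0.        ] [ 0.48325484 -0.19527922  0.        ] [ 0.39739583 -0.24067467  1.0281766 ]
```

View pics/c1.png

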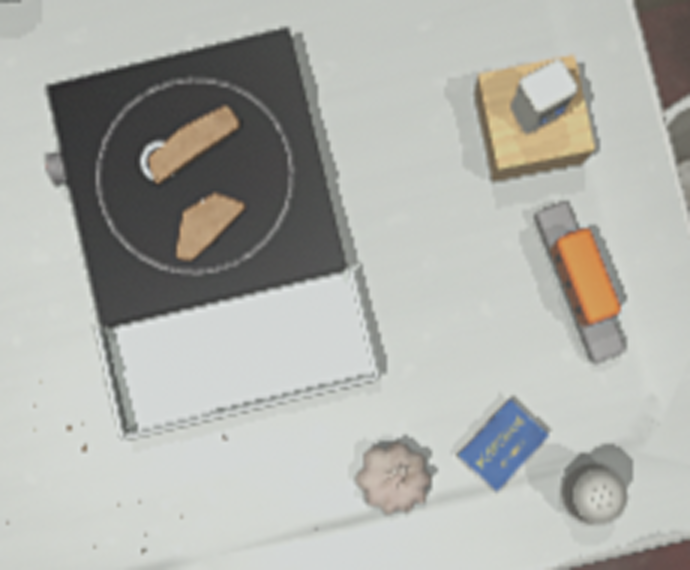

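View pics/c2.png

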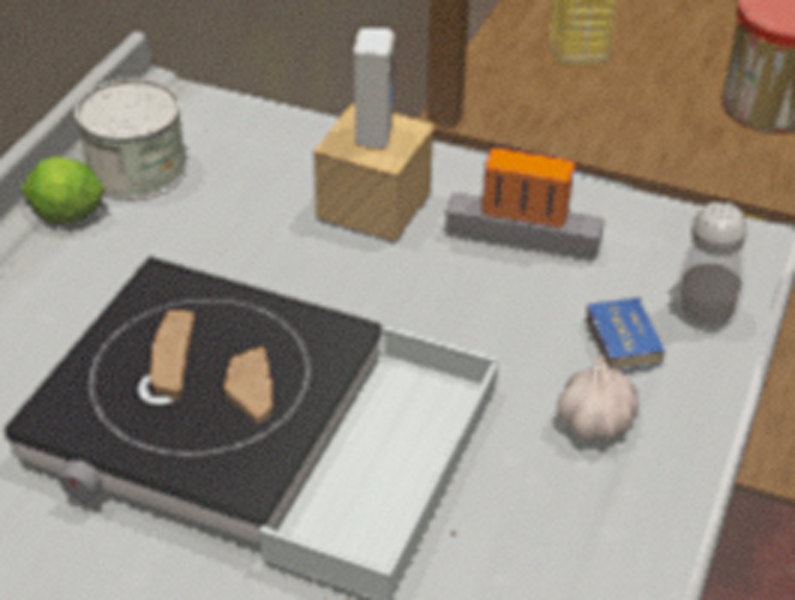

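The crops show glass corners at c1 (48,86), (290,29), (353,268) and (106,327), and the ring near (157,161). The handle top is at (555,240)-(620,310) and the probe top at (549,87).

Add to h.py:
```python
def c1(x,y): return (170+(x+.5)/3-.5,115+(y+.5)/3-.5)
def c2(x,y): return (145+(x+.5)/3-.5,115+(y+.5)/3-.5)
from scipy.optimize import least_squares
def fit(loc,obs,x0,z0):
    # loc: local pts ; obs: list of (cam,uv,idx)
    def T(x):
        c,s=np.cos(x[2]),np.sin(x[2]); R=np.array([[c,-s,0],[s,c,0],[0,0,1]]); return lambda p:R@np.array(p)+[x[0],x[1],z0]
    f=lambda x:np.concatenate([proj(n,T(x)(p))-uv for n,uv,p in obs])
    r=least_squares(f,x0); return r.x,np.abs(r.fun).reshape(-1,2).max(1),T(r.x)
```

Run:
```python
from h import *
a=.085;h=.035
S="scene0";t="top0"
x,e,T=fit(None,[(t,c1(48,86),(a,a,h)),(t,c1(290,29),(a,-a,h)),(t,c1(353,268),(-a,-a,h)),(t,c1(106,327),(-a,a,h)),
 (S,c2(11,432),(a,a,h)),(S,c2(152,262),(a,-a,h)),(S,c2(381,328),(-a,-a,h)),(S,c2(272,530),(-a,a,h))],[.5,-.15,.2],0)
print("hob",x,e); np.save("pics/hob.npy",x)
def loc(p):
    c,s=np.cos(x[2]),np.sin(x[2]); d=p[:2]-x[:2]; return np.round([c*d[0]+s*d[1],-s*d[0]+c*d[1]],4)
print("spot",loc(back(t,c1(157,161),h)),loc(back(S,c2(158,388),h)))
for p in [(233,105),(240,128),(157,183),(150,160),(213,194),(244,208),(190,261),(177,252),(185,210)]: print("sherd",loc(back(t,c1(*p),h+.01)))
# scraper
a,b,h=.012,.030,.067
x,e,T=fit(None,[(t,c1(555,240),(a,b,h)),(t,c1(590,228),(-a,b,h)) ,(t,c1(620,310),(-a,-b,h)),(t,c1(588,323),(a,-b,h))],[.5,-.4,np.pi],.0035)
x2,e2,T=fit(None,[(t,c1(555,240),(-a,b,h)),(t,c1(590,228),(a,b,h)) ,(t,c1(620,310),(a,-b,h)),(t,c1(588,323),(-a,-b,h))],[.5,-.4,np.pi/2],.0035)
print("scr",x,e,x2,e2)
# stand & probe
a=.032;h=.06
x,e,T=fit(None,[(t,c1(477,73),(a,a,h)),(t,c1(575,57),(a,-a,h)),(t,c1(597,150),(-a,-a,h)),(t,c1(490,167),(-a,a,h)),(S,c2(317,150),(a,a,h)),(S,c2(434,124),(-a,-a,h)),(S,c2(400,176),(-a,a,h))],[.55,-.4,.1],.0035)
print("stand",x,e)
h=.0635+.08
for p in [(517,94),(563,59),(580,85),(533,118)]: print(back(t,c1(*p),h))
print("top centre",back(t,c1(549,87),h),back(S,c2(376,42),h))
for n,p in dict(garlic=(395,475),match=(503,443),mill=(598,495)).items(): print(n,back(t,c1(*p),.02))
```

```text
hob [ 0.54961546 -0.10451181  0.26535574] [1.25519785 0.27479094 1.3666842  2.17350519 2.04868618 2.24009627
 2.13359106 3.52513249]
spot [0.0191 0.0226] [0.0202 0.0207]
sherd [ 0.0414 -0.0365]
sherd [ 0.0252 -0.0374]
sherd [0.0027 0.0248]
sherd [0.0189 0.0258]
sherd [-0.0135 -0.0097]
sherd [-0.0276 -0.0275]
sherd [-0.0533  0.0155]
sherd [-0.0454  0.0225]
sherd [-0.0194  0.0109]
scr [ 0.48787018 -0.36283763  5.0899052 ] [11.30094736 12.05258089 10.84053885 11.57289073] [ 0.48784708 -0.36284414 -1.19618598] [0.70976295 1.00889797 0.87339856 0.84542484]
stand [ 0.59362067 -0.32880649  0.20783313] [0.56700952 0.19125364 0.93512053 2.37884636 1.57823843 0.64188809
 1.38603536]
[ 0.58871334 -0.30995011  0.1435    ]
[ 0.61043074 -0.33707873  0.1435    ]
[ 0.59483733 -0.34739152  0.1435    ]
[ 0.57437067 -0.31968538  0.1435    ]
top centre [ 0.59329596 -0.32895397  0.1435    ] [ 0.5905064  -0.32706869  0.1435    ]
garlic [ 0.35574025 -0.24210062  0.02      ]
match [ 0.37874405 -0.31379392  0.02      ]
mill [ 0.3458076  -0.37740835  0.02      ]
```

Run:
```python
from h import *
a=.085;h=.035
S="scene0";t="top0"
A=[(t,c1(48,86),(a,a,h)),(t,c1(290,29),(a,-a,h)),(t,c1(353,268),(-a,-a,h)),(t,c1(106,327),(-a,a,h))]
B=[(S,c2(11,432),(a,a,h)),(S,c2(152,262),(a,-a,h)),(S,c2(381,328),(-a,-a,h)),(S,c2(272,530),(-a,a,h))]
print(fit(0,A,[.5,-.1,.2],0)[:2],fit(0,B,[.5,-.1,.2],0)[:2])
for (_,p,_),(_,q,_) in zip(A,B): print(back(t,p,h),back(S,q,h))
print(back(S,c2(530,158),.0705))
d=np.array([.48785,-.36284,.0705+.3+.163])-[.1593,-.6041,.4038]
f=.2578; X=np.array([np.cos(f),np.sin(f),0]);Y=np.array([np.sin(f),-np.cos(f),0])
print(d@X,d@Y,-d[2])
```

```text
(array([ 0.5521072 , -0.10634486,  0.2655649 ]), array([0.07089224, 1.19688307, 0.26290678, 0.95614188])) (array([ 0.5459722 , -0.10157574,  0.26460145]), array([1.95320896, 0.76320559, 2.74240031, 1.30331466]))
[ 0.61196409 -0.0019778   0.035     ] [ 0.60595562 -0.0018558   0.035     ]
[ 0.65394572 -0.16480287  0.035     ] [ 0.64818351 -0.16004679  0.035     ]
[ 0.49267584 -0.21119301  0.035     ] [ 0.48996199 -0.20232186  0.035     ]
[ 0.44971022 -0.04736782  0.035     ] [ 0.43954962 -0.0400505   0.035     ]
[ 0.48961563 -0.36802724  0.0705    ]
0.3792026507178267 -0.14952203780237167 -0.12969999999999998
```

Request:
advance(increments={"plan": [[0.04,-0.0165,0,0],[0.04,-0.0165,0,0],[0.04,-0.0165,0,0],[0.04,-0.0165,0,0],[0.04,-0.0165,0,0],[0.04,-0.0165,0,0],[0.04,-0.0165,0,0],[0.04,-0.0165,0,0],[0.06,-0.018,0,0],[0,0,0,-0.117],[0,0,0,0],[0,0,0,0]]}, jaw=0.06)

```text
time_s: 1.6
eef_pos: [0.4876, -0.3633, 0.4044]
orientation: [-0.0, 0.983, 0.184, -0.0]
force: [-0.5, 0.3, 0.8]
opening: 0.0599
gripper_force: 0.0
```

Run:
```python
from rig import arm
import cv2,numpy as np
from h import *
f=arm.grab_frame("wrist"); cv2.imwrite("pics/w1.png",f["color"][:,:,::-1])
np.savez("pics/w1.npz",**{k:f[k] for k in("mtx","rvec","tvec")}); print(f["mtx"],f["rvec"],f["tvec"])
print(arm.get_state()["orientation"])
```

```text
[[325.1922621    0.         279.57133278]
 [  0.         325.1922621  212.82613921]
 [  0.           0.           1.        ]] [-2.41737735  1.65425501  0.20730051] [-0.51465123  0.28318141  0.46951796]
[ 6.50127453e-05  9.82848911e-01  1.84412430e-01 -2.65064045e-04]
```

View pics/w1.png

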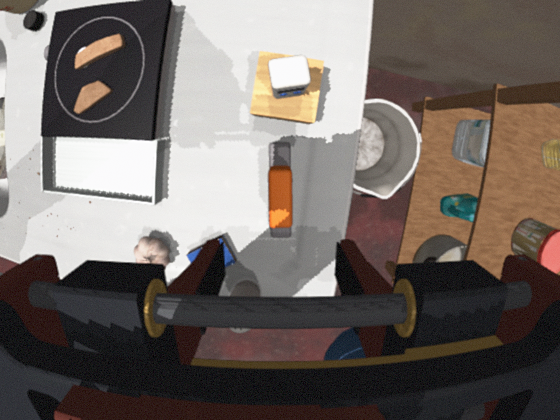

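Wrist view: the handle is upright in frame between about (269,167) and (291,236). The probe top is at (268,57)-(312,90) with its screen toward the robot. Hob corners are at (165,2), (155,139) and (42,134).

Add to h.py:
```python
def fb(n,uv,z):
    K,R,t=cam(n); d=np.array([uv[0]-K[0,2],uv[1]-K[1,2]]); r=np.linalg.norm(d); th=r/K[0,0]
    v=R.T@np.array([*(np.sin(th)*d/r),np.cos(th)]); c=-R.T@t
    return c+v*(z-c[2])/v[2]
```

Run:
```python
from h import *
for p in [(269,167),(291,167),(271,236),(290,236)]: print("scr",fb("w1",p,.0705))
for p in [(268,57),(308,57),(312,88),(271,92)]: print("probe",fb("w1",p,.1435))
for p in [(155,139),(42,134),(60,1),(170,2)]: print("hob",fb("w1",p,.035))
for p in [(255,53),(324,60),(316,122),(249,118)]: print("stand",fb("w1",p,.0635))
```

```text
scr [ 0.5145079  -0.34127326  0.0705    ]
scr [ 0.52224098 -0.36117142  0.0705    ]
scr [ 0.44958736 -0.36812878  0.0705    ]
scr [ 0.4565956  -0.38617254  0.0705    ]
probe [ 0.59978266 -0.31005643  0.1435    ]
probe [ 0.61066893 -0.33739969  0.1435    ]
probe [ 0.58949315 -0.34870724  0.1435    ]
probe [ 0.57552243 -0.32187146  0.1435    ]
hob [ 0.49607575 -0.20954958  0.035     ]
hob [ 0.45376292 -0.0449414   0.035     ]
hob [ 0.62878422 -0.00113812  0.035     ]
hob [ 0.65190907 -0.16564418  0.035     ]
stand [ 0.61575558 -0.28710605  0.0635    ]
stand [ 0.63407363 -0.35267528  0.0635    ]
stand [ 0.5723993  -0.36811231  0.0635    ]
stand [ 0.55222975 -0.3055199   0.0635    ]
```

Request:
advance(increments={"plan": [[0,0,0.06,0],[0,0,0.06,0],[0,0,0.04,0],[0,0,0.02,0],[0,0,0.01,0],[0,0,0,0],[0,0,0,0]]}, jaw=0.06, grip_n=40)

```text
time_s: 2.52
eef_pos: [0.4887, -0.3629, 0.2158]
orientation: [0.001, 0.983, 0.186, 0.001]
force: [0.0, 0.3, 1.3]
opening: 0.0597
gripper_force: 0.0
```

Request:
advance(increments={"plan": [[0,0,0,0],[0,0,0,0],[0,0,0,0],[0,0,0,0],[0,0,0,0],[0,0,0,0]]}, jaw=0.0, grip_n=40)

```text
time_s: 3.28
eef_pos: [0.4885, -0.3625, 0.2147]
orientation: [0.0, 0.982, 0.186, 0.0]
force: [0.2, 0.2, 1.4]
opening: 0.0239
gripper_force: 40.0
```

Request:
advance(increments={"plan": [[0,0,-0.02,0],[0,0,-0.05,0],[0,0,-0.06,0],[0,0,-0.055,0],[0.04,-0.037,0,0],[0.044,-0.042,0,0],[0.044,-0.042,0,0],[0.044,-0.042,0,0],[0.044,-0.0406,0,0],[0,0,0,0],[0,0,0,0]]})

```text
time_s: 4.65
eef_pos: [0.6146, -0.0941, 0.4003]
orientation: [0.0, 0.982, 0.187, -0.0]
force: [0.0, -0.5, -2.1]
opening: 0.0237
gripper_force: 40.0
```

Request:
advance(increments={"plan": [[0,0,0,-0.183],[0,0,0,-0.183],[0,0,0,-0.183],[0,0,0,-0.183],[0,0,0,-0.183],[0,0,0,-0.183],[0,0,0,-0.183],[0,0,0,-0.1815],[0,0,0,0],[0,0,0,0]]})

```text
time_s: 5.9
eef_pos: [0.6146, -0.0952, 0.3998]
orientation: [0.0, 0.609, 0.793, -0.0]
force: [-0.6, 0.6, -2.1]
opening: 0.0241
gripper_force: 40.0
```

Run:
```python
from rig import arm
import numpy as np
s=arm.get_state();w,x,y,z=s["orientation"];print(s["q"],2*np.arctan2(y,x)-np.pi/2)
import cv2
f=arm.grab_frame("top"); cv2.imwrite("pics/t2.png",f["color"][:,:,::-1])
```

```text
[ 0.48827426  0.47550409 -0.58384291  1.58048984  0.27832792  1.16969521
  0.10674208] 0.26067850995429653
```

Request:
advance(increments={"plan": [[0,0,0.05,-0.004],[0,0,0.05,0],[0,0,0.03,0],[0,0,0.015,0],[0,0,0.005,0],[0,0,0,0],[0,0,0,0]]})

```text
time_s: 6.82
eef_pos: [0.6154, -0.094, 0.251]
orientation: [0.001, 0.605, 0.796, 0.0]
force: [0.5, -0.2, -1.0]
opening: 0.0236
gripper_force: 40.0
```

Run:
```python
from rig import arm
import cv2,numpy as np
f=arm.grab_frame("scene"); cv2.imwrite("pics/s3.png",cv2.resize(f["color"][115:315,145:410,::-1],None,fx=3,fy=3))
```

```text
(no output)
```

View pics/s3.png

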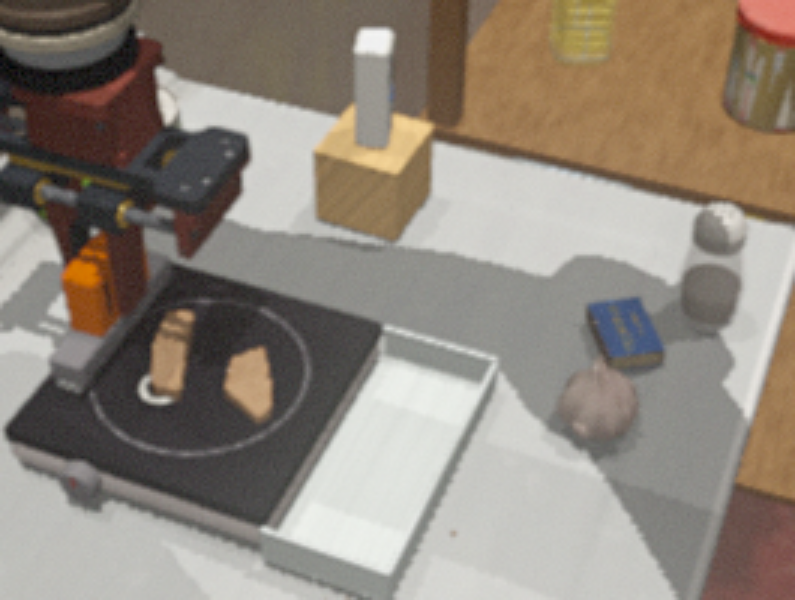

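The scraper head (about c 105,340) stands on the glass behind both sherds and spans them. I'll lower the last few millimetres.

Request:
advance(increments={"plan": [[0,0,0.003,0],[0,0,0.001,0],[0,0,0,0],[0,0,0,0]]})

```text
time_s: 7.38
eef_pos: [0.615, -0.094, 0.2464]
orientation: [0.0, 0.605, 0.796, -0.0]
force: [-0.9, -0.9, 5.2]
opening: 0.024
gripper_force: 40.0
```

Request:
advance(increments={"plan": [[0,-0.008,0,0],[0,-0.012,0,0],[0,-0.012,0,0],[0,-0.012,0,0],[0,-0.012,0,0],[0,-0.012,0,0],[0,-0.012,0,0],[0,-0.012,0,0],[0,-0.012,0,0],[0,-0.01,0,0],[0,-0.008,0,0],[0,0,0,0]]})

```text
time_s: 8.88
eef_pos: [0.4965, -0.1269, 0.2463]
orientation: [0.0, 0.606, 0.796, -0.0]
force: [1.7, 0.6, 8.9]
opening: 0.0239
gripper_force: 40.0
```

Run:
```python
from rig import arm
import cv2,numpy as np
f=arm.grab_frame("scene"); cv2.imwrite("pics/s4.png",cv2.resize(f["color"][115:315,145:410,::-1],None,fx=3,fy=3))
```

```text
(no output)
```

View pics/s4.png

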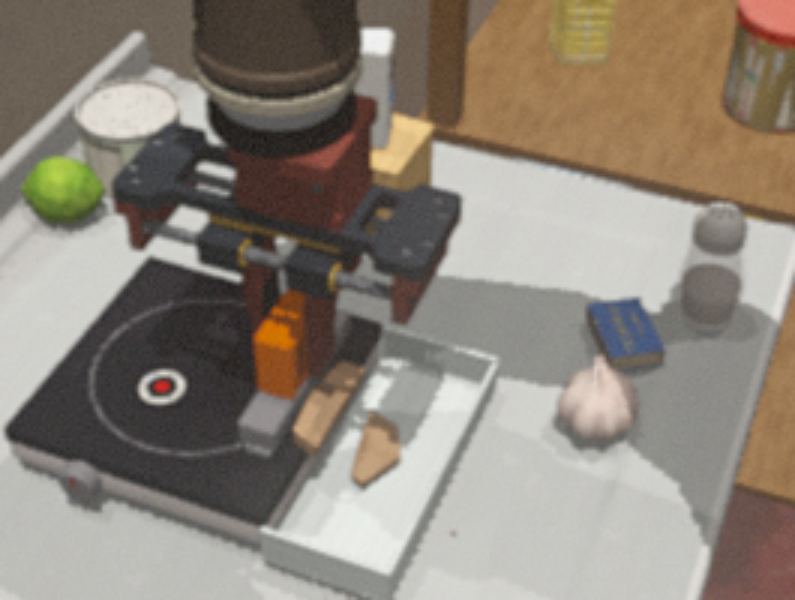

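Sherd a lies in the tray (375,450), sherd b sits at the edge (328,405), and the red dot is uncovered at (163,386). I'll push on a little.

Request:
advance(increments={"plan": [[0,-0.006,0,0],[0,-0.008,0,0],[0,-0.008,0,0],[0,-0.007,-0.0005,0],[0,-0.005,0,0],[0,0,0,0],[0,0,0,0]]})

```text
time_s: 9.8
eef_pos: [0.4639, -0.1357, 0.2456]
orientation: [-0.001, 0.605, 0.796, -0.0]
force: [0.5, 0.0, -3.0]
opening: 0.0238
gripper_force: 40.0
```

Run:
```python
from rig import arm
import cv2,numpy as np
f=arm.grab_frame("scene"); cv2.imwrite("pics/s5.png",cv2.resize(f["color"][115:315,145:410,::-1],None,fx=3,fy=3))
```

```text
(no output)
```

View pics/s5.png

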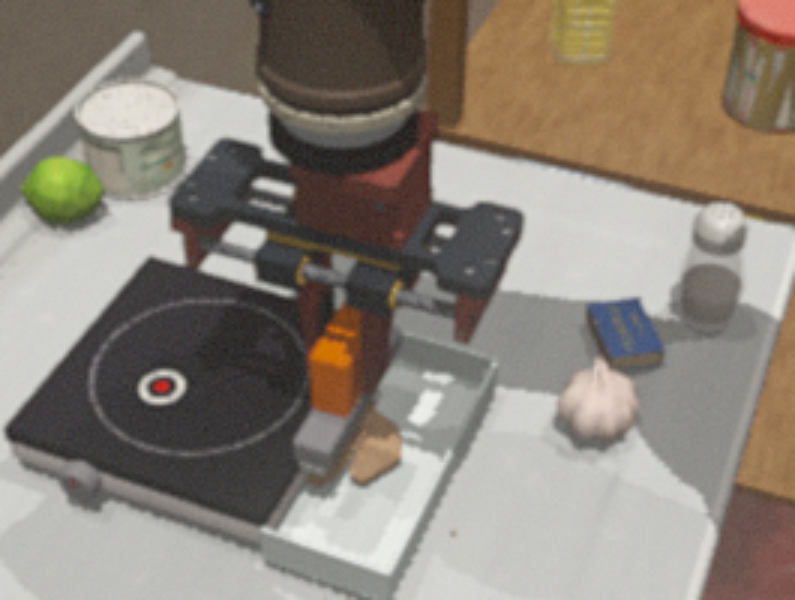

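Only sherd a shows beside the scraper and the glass is clear, so b has dropped in beside it. Lifting and returning the scraper to its place.

Request:
advance(increments={"plan": [[0,0,-0.02,0],[0,0,-0.05,0],[0,0,-0.05,0],[0,0,-0.034,0.18],[0,0,0,0.184],[0,0,0,0.184],[0,0,0,0.184],[0,0,0,0.184],[0,0,0,0.184],[0,0,0,0.184],[0,0,0,0.184]]})

```text
time_s: 11.22
eef_pos: [0.4644, -0.1355, 0.3997]
orientation: [-0.0, 0.983, 0.183, -0.001]
force: [0.8, 0.3, -1.4]
opening: 0.0244
gripper_force: 40.0
```

Request:
advance(increments={"plan": [[-0.01,0.04,0,0],[-0.0125,0.045,0,0],[-0.0125,0.045,0,0],[-0.0125,0.045,0,0],[-0.0125,0.045,0,0],[0,0,0,0],[0,0,0,0]]})

```text
time_s: 12.1
eef_pos: [0.489, -0.3616, 0.3994]
orientation: [-0.001, 0.983, 0.186, -0.0]
force: [0.7, -0.1, -2.4]
opening: 0.0238
gripper_force: 40.0
```

Run:
```python
from rig import arm
import cv2,numpy as np
f=arm.grab_frame("top"); cv2.imwrite("pics/t6.png",cv2.resize(f["color"][115:305,170:400,::-1],None,fx=3,fy=3,interpolation=cv2.INTER_CUBIC))
```

```text
(no output)
```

View pics/t6.png

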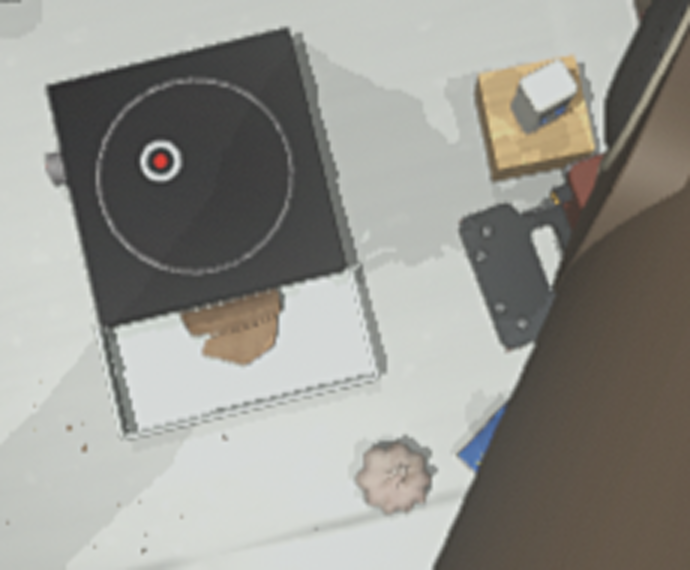

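Both sherds are in the tray, at c1 (235,325), and the spot is at (161,161). Setting the scraper down.

Request:
advance(increments={"plan": [[0,0,0.05,0],[0,0,0.06,0],[0,0,0.045,0],[0,0,0.02,0],[0,0,0.008,0],[0,0,0,0],[0,0,0,0]]})

```text
time_s: 13.02
eef_pos: [0.4896, -0.3627, 0.2189]
orientation: [0.001, 0.983, 0.186, 0.001]
force: [0.9, -0.2, -2.3]
opening: 0.0237
gripper_force: 40.0
```

Run:
```python
from rig import arm
import cv2,numpy as np
from h import *
im=cv2.imread("pics/t6.png").astype(int)
m=(im[:,:,2]>140)&(im[:,:,1]<90)&(im[:,:,0]<90); m[:,300:]=0; y,x=np.nonzero(m); print(len(x),x.mean(),y.mean(),back("top0",c1(x.mean(),y.mean()),.035))
im=cv2.imread("pics/s5.png").astype(int)
m=(im[:,:,2]>140)&(im[:,:,1]<70)&(im[:,:,0]<70); m[:,250:]=0;m[:300]=0;m[450:]=0; y,x=np.nonzero(m); print(len(x),x.mean(),y.mean(),back("scene0",c2(x.mean(),y.mean()),.035))
```

```text
131 160.12213740458014 160.66412213740458 [ 0.5624281  -0.07979346  0.035     ]
118 161.54237288135593 385.99152542372883 [ 0.56314793 -0.08178531  0.035     ]
```

Request:
advance(increments={"plan": [[0,0,0.002,0],[0,0,0.0015,0],[0,0,0,0],[0,0,0,0]]})

```text
time_s: 13.52
eef_pos: [0.4892, -0.3626, 0.2148]
orientation: [0.001, 0.983, 0.185, 0.0]
force: [-1.1, 0.7, 5.6]
opening: 0.0236
gripper_force: 40.0
```

Request:
advance(increments={"plan": [[0,0,0,0],[0,0,0,0],[0,0,0,0],[0,0,-0.02,0],[0,0,-0.05,0],[0,0,-0.06,0],[0,0,-0.055,0],[0,0,0,0],[0,0,0,0]]}, jaw=0.07)

```text
time_s: 14.65
eef_pos: [0.4886, -0.3622, 0.3992]
orientation: [0.0, 0.983, 0.186, 0.0]
force: [-1.1, 0.5, -0.8]
opening: 0.0702
gripper_force: 0.0
```

Run:
```python
from rig import arm
import cv2,numpy as np
from h import *
f=arm.grab_frame("wrist"); np.savez("pics/w7.npz",**{k:f[k] for k in("mtx","rvec","tvec")})
a=cv2.resize(f["color"][30:130,230:345,::-1],None,fx=4,fy=4,interpolation=cv2.INTER_CUBIC)
b=cv2.resize(f["color"][110:260,30:330,::-1],None,fx=2,fy=2,interpolation=cv2.INTER_CUBIC)[:, :]
g=arm.grab_frame("scene"); c=cv2.resize(g["color"][200:300,225:315,::-1],None,fx=3.7,fy=4,interpolation=cv2.INTER_CUBIC)
o=np.zeros((600,800,3),np.uint8); o[:400,:460]=a; o[:400,465:465+c.shape[1]]=c[:,:335]; b=cv2.resize(f["color"][130:280,30:330,::-1],(400,200)); o[400:,:400]=b
cv2.imwrite("pics/m7.png",o)
```

```text
(no output)
```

View pics/m7.png

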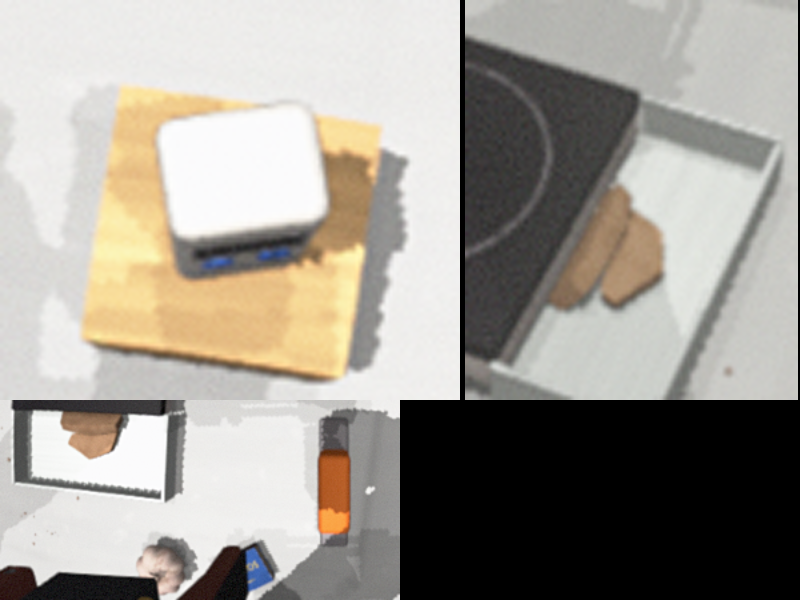

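Both sherds lie in the tray and the scraper stands upright on the worktop. The probe top's corners in the crop are (157,122), (311,102), (328,222) and (172,240), with the screen facing the robot.

Run:
```python
from h import *
g=lambda x,y:(230+(x+.5)/4-.5,30+(y+.5)/4-.5)
P=[fb("w7",g(*p),.1435)[:2] for p in [(157,122),(311,102),(328,222),(172,240)]]
Q=[fb("w7",g(*p),.0635)[:2] for p in [(120,86),(382,126),(345,380),(83,342)]]
for R,n,a,b in((P,"probe",.03,.024),(Q,"stand",.064,.064)):
    R=np.array(R); e=R-np.roll(R,-1,0); print(n,R.mean(0),np.linalg.norm(e,axis=1),np.arctan2(e[:,1],e[:,0]))
f=2*np.arctan2(.186,.983);X=np.array([np.cos(f),np.sin(f)]);Y=np.array([np.sin(f),-np.cos(f)])
d=np.array(P).mean(0)-[.4886,-.3622];print(f,d@X,d@Y)
```

```text
probe [ 0.59493786 -0.32837393] [0.02803191 0.0228318  0.02824045 0.02234358] [ 2.08994673  0.50419513 -1.0690803  -2.64686725]
stand [ 0.59507331 -0.32873458] [0.06402562 0.06419176 0.06381748 0.06450919] [ 1.79490542  0.23206256 -1.34174413 -2.90633053]
0.3740116282565712 0.1113450829262068 0.007363174318789169
```

Request:
advance(increments={"plan": [[0.04,0.0027,0,0],[0.04,0.0027,0,0],[0.031,0.002,0,-0.131],[0,0,0,0],[0,0,0.05,0],[0,0,0.045,0],[0,0,0.02,0],[0,0,0.013,0],[0,0,0,0],[0,0,0,0]]})

```text
time_s: 16.0
eef_pos: [0.5955, -0.329, 0.2722]
orientation: [0.001, 0.968, 0.249, 0.001]
force: [-0.8, 0.1, -0.1]
opening: 0.0699
gripper_force: 0.0
```

Request:
advance(increments={"plan": [[0,0,0,0],[0,0,0,0],[0,0,0,0],[0,0,0,0],[0,0,0,0],[0,0,0,0],[0,0,0,0]]}, jaw=0, grip_n=25)

```text
time_s: 16.88
eef_pos: [0.595, -0.3288, 0.2707]
orientation: [0.0, 0.968, 0.249, 0.0]
force: [-0.8, -0.9, 0.9]
opening: 0.0302
gripper_force: 24.9
```

Request:
advance(increments={"plan": [[0,0,-0.01,0],[0,0,-0.02,0],[0,0,-0.03,0],[0,0,-0.04,0],[0,0,-0.03,0],[0.0015,-0.03,0,0],[0.002,-0.04,0,0],[0.002,-0.045,0,0],[0.002,-0.045,0,0],[0.002,-0.0433,0,0],[0.002,-0.03,0,0],[0,0,0,0]]})

```text
time_s: 18.38
eef_pos: [0.4918, -0.1166, 0.4025]
orientation: [0.001, 0.968, 0.251, 0.001]
force: [-0.1, 0.2, -0.2]
opening: 0.0299
gripper_force: 24.9
```

Request:
advance(increments={"plan": [[0,0,0,0],[0,0,0,0]]})

```text
time_s: 18.62
eef_pos: [0.4926, -0.12, 0.4009]
orientation: [0.0, 0.969, 0.249, 0.0]
force: [0.4, -0.6, 0.2]
opening: 0.03
gripper_force: 24.9
```

Run:
```python
from rig import arm
import cv2,numpy as np
from h import *
for i in range(3):
    f=arm.grab_frame("wrist"); np.savez("pics/w8.npz",**{k:f[k] for k in("mtx","rvec","tvec")})
    c=f["color"]; cv2.imwrite("pics/w8.png",c[:,:,::-1]); im=c.astype(int)
    m=((im[:,:,0]>130)&(im[:,:,1]<80)&(im[:,:,2]<80)).astype(np.uint8)
    n,_,st,ce=cv2.connectedComponentsWithStats(m)
    for k in range(1,n):
        if st[k,4]>15: print(st[k],ce[k],fb("w8",ce[k],.035))
s=arm.get_state(); print(s["eef_pos"],s["orientation"],s["opening"])
```

```text
[110   0  15   7  69] [117.68115942   2.13043478] [0.60745306 0.1616545  0.035     ]
[275 115   8   9  60] [278.31666667 119.21666667] [ 0.56297108 -0.07953237  0.035     ]
[110   0  15   7  66] [117.66666667   2.01515152] [0.60736345 0.16180103 0.035     ]
[275 115   8   9  58] [278.5        119.13793103] [ 0.56295492 -0.07949948  0.035     ]
[111   0  14   6  63] [117.84126984   1.92063492] [0.60733923 0.16174847 0.035     ]
[275 115   9   9  58] [278.67241379 119.0862069 ] [ 0.56294116 -0.0794372   0.035     ]
[ 0.49248038 -0.11963091  0.40049524] [-1.00557845e-04  9.68507170e-01  2.48985627e-01 -9.88581174e-05] 0.030187932018973247
```

Request:
advance(increments={"plan": [[0.03,0,0,0],[0.035,-0.0011,0,0],[0.0159,0,0,0],[0,0,0.03,0],[0,0,0.04,0],[0,0,0.02,0],[0,0,0.009,0],[0,0,0,0],[0,0,0,0],[0,0,0,0]]})

```text
time_s: 20.02
eef_pos: [0.5629, -0.079, 0.3026]
orientation: [0.0, 0.968, 0.249, 0.001]
force: [-0.4, -0.5, -0.8]
opening: 0.0301
gripper_force: 24.9
```

Run:
```python
from rig import arm
import cv2,numpy as np
s=arm.get_state(); print(s["eef_pos"],s["orientation"],s["force"],s["ft_torque"])
for n in("top","scene"):
    f=arm.grab_frame(n); cv2.imwrite(f"pics/{n}9.png",f["color"][:,:,::-1])
```

```text
[ 0.56287029 -0.07895891  0.30260056] [3.71724240e-04 9.68392687e-01 2.49429266e-01 7.11513446e-04] [-0.40502844 -0.47471618 -0.83745415] [-0.02039118 -0.05142039  0.04337965]
```

Run:
```python
import cv2,numpy as np
from h import *
im=cv2.imread("pics/scene9.png").astype(int)
print("spot",proj("scene0",[.5627,-.0797,.035]),"tip",proj("scene0",[.5629,-.0790,.0434]))
print("   ",*range(180,220))
for v in range(226,256):
    s=""
    for u in range(180,220):
        b,g,r=im[v,u]
        s+= "R" if r>120 and g<80 else "B" if r-b>45 else "W" if min(r,g,b)>150 else "+" if min(r,g,b)>80 else "."
    print(v,s)
```

```text
spot [197.87655684 244.1006295 ] tip [197.02829276 240.98634289]
    180 181 182 183 184 185 186 187 188 189 190 191 192 193 194 195 196 197 198 199 200 201 202 203 204 205 206 207 208 209 210 211 212 213 214 215 216 217 218 219
226 ........................................
227 ........................................
228 ........................................
229 ........................................
230 ........................................
231 ........................................
232 ........................................
233 ........................................
234 ................++......................
235 ................++......................
236 ................++......................
237 .................+......................
238 ................+++BB++.................
239 ..............BB.++BB++++...............
240 .............+BBBBBBB+++++..............
241 ............+++BBBBBB..+++..............
242 ...........++++.BBBBB...+++.............
243 ...........+WW+..BBBB...+++.............
244 ...........+WW+..BBBB...+++.............
245 ...........++++........+++..............
246 ............+++.......++++..............
247 ............+++++++++++++...............
248 .............+++++W++++.................
249 ...............+++++....................
250 ........................................
251 ........................................
252 ........................................
253 ........................................
254 ........................................
255 ........................................
```

Request:
advance(increments={"plan": [[-0.0003,0.0006,0.004,0],[0,0,0.003,0],[0,0,0.002,0],[0,0,0,0],[0,0,0,0],[0,0,0,0],[0,0,0,0]]})

```text
time_s: 21.0
eef_pos: [0.5626, -0.0796, 0.2927]
orientation: [0.0, 0.968, 0.249, 0.0]
force: [-0.3, -1.3, -0.2]
opening: 0.0301
gripper_force: 24.9
```

Run:
```python
from rig import arm
import numpy as np
a=[]
for i in range(8):
    arm.grab_frame("top"); s=arm.get_state(); a.append([*s["eef_pos"],*s["force"]])
print(np.mean(a,0))
```

```text
[ 0.56262035 -0.07958748  0.29266295 -0.629171   -0.24798013  0.14444197]
```

Request:
advance(increments={"plan": [[0,0,0.0025,0],[0,0,0.002,0],[0,0,0,0],[0,0,0,0],[0,0,0,0],[0,0,0,0]]})

```text
time_s: 22.15
eef_pos: [0.5627, -0.0796, 0.2882]
orientation: [0.0, 0.968, 0.249, 0.0]
force: [-0.4, -0.8, 1.6]
opening: 0.03
gripper_force: 24.9
```

Run:
```python
from rig import arm
import numpy as np,cv2
a=[]
for i in range(10):
    f=arm.grab_frame("scene"); s=arm.get_state(); a.append([*s["eef_pos"],*s["force"]])
print(np.mean(a,0),s["opening"],s["orientation"])
im=f["color"].astype(int)
for v in range(226,254):
    t=""
    for u in range(180,220):
        r,g,b=im[v,u]
        t+= "R" if r>120 and g<80 else "B" if r-b>45 else "W" if min(r,g,b)>150 else "+" if min(r,g,b)>80 else "."
    print(v,t)
```

```text
[ 0.56268558 -0.0795654   0.28819348  0.2524724  -0.0460423   1.91344161] 0.029779465749145584 [2.17780146e-05 9.68381559e-01 2.49473747e-01 7.88307222e-05]
226 .......+++++++++++++++..................
227 .......+++++++++++++++..................
228 .......++++++++++++++...................
229 ........+++++++++++++...................
230 ...........+++++++++....................
231 ........................................
232 ........................................
233 ........................................
234 ........................................
235 ........................................
236 ........................................
237 ........................................
238 ....................+++.................
239 ...............++..++++++...............
240 ..............++++++++++++..............
241 .............+++.++.B..+++..............
242 ............++.B.+++BB..+++.............
243 ...........+++.BBBBBBB..+++.............
244 ...........+++.BBBBBBB..+++.............
245 ...........++++.BBBB...+++..............
246 ...........++++.......++++..............
247 ............+++++++++++++...............
248 ..............+++++++++.................
249 ................+++++...................
250 ........................................
251 ........................................
252 ........................................
253 ........................................
```

```bash
python3 -c "
from rig import arm
print(arm.finish_job())"
```

```text
the job is handed in; nothing more can be done
None
```

I handed the job in at about 23 s: both sherds are in the tray, the scraper is back upright near its original spot, clear of the hob, and the thermometer is held upright on the red dot, about half way in (roughly 2.5 N) by arm height and wrist force; the judge's verdict wasn't shown.

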